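# Pack the hand tools into the case and draw its lid tight with the cam lock

### The job

Swing the lever of the tool case's cam lock out to release the lid, lift the lid right back until it rests open on its stop, and lay every hand tool that lies at the left of the drawer unit's top (red screwdriver, bias tape maker, tweezers, pink snips; not all are always there) inside it. Then shut the lid and turn the cam lever its quarter turn fully home so that it draws the lid down tight. Leave the other things on the drawer unit where they stand.

Things in the scene. Friction and masses are not known exactly. Their poses are not given: they have to be found in the camera images.
- case: blue open-topped tool case, white lid, fixed. Origin: centre of its underside on the surface; x to its back (hinge), y left, z up. Outside 170 (x) x 150 (y) x 45 high, walls and floor 5 thick, inside 160 x 140. A ledge behind carries the hinge. Posts of 14 diameter fill the inner front corners (x -73, y +-63). The cam lock is on its left (+y) side.
- lid_hinge (a point): fixed point, middle of the lid's hinge line (along the case's y), at x +108, y 0, z 47 in the case frame. The white lid (198 x 156 x 8, 0.25 kg, underside 1 above this level when shut) turns on it, front edge upward.
- lid_handle (a point): middle of the round steel bar handle (9 diameter, 57 clear between its arms, along the case's y), 33 in front of the lid's front edge, 229 from the hinge line, 5 above its level when shut; moves with the lid. Can be pinched from above at any lid angle, fingers closing along the case's x, and turns between the pads as the lid swings.
- lid (a joint): lid angle, rad: 0 drawn tight, 1.68 resting on its stop (just past upright, stays by its own weight; falls shut, damped, from below 1.5). Two sprung buffers at the front corners hold it about 0.06 open when shut but not locked; drawing it tight takes about 7 N at the keeper.
- cam_pivot (a point): fixed point on the vertical axis of the cam lock, at x -45, y +110, z 97 in the case frame (level with cam_post).
- cam_post (a point): grip point on the red round upright finger post (15 diameter, 30 tall, its foot on the lever at z 74 and its top at z 104 in the case frame) at the end of the cam lever, 50 from the pivot axis; this point is at z 97. It moves with the lever.
- cam (a joint): cam lever angle, rad, growing clockwise from above: 0 released, lever to the case's +y (straight out); 1.57 locked (stop 1.60), lever to the case's +x (backward along the side). From 0.4 to 1.35 its steel ramp draws down the brass keeper pin on the lid's left edge. Stays where left; takes up to 5 N at the post. Lock only with the lid lying on its buffers.
- screwdriver_small: small screwdriver, red handle, 17 x 102 x 17; lies along its own y. Origin: centre of its length and width, on its underside. The handle (17 wide) runs from y 0 to +51, the thin blade to y -51. 0.03 kg. May roll over when knocked. May be absent.
- bias_maker: silver-grey bias tape maker, a flat tapered plate 34 x 76 x 7, lies along its own y; body from y -22 to +38 (the widest part 34 across x), a wire loop at the -y end. Origin: centre, on its underside. 0.018 kg. May be absent.
- tweezers: steel tweezers 12 x 110 x 8, lie along their own y, shut and rigid. Origin: centre, on the underside. 0.016 kg. May be absent.
- snips: thread snips with pink bows, 36 x 119 x 10, lie along their own y, shut and rigid: blades from y -59 to +14 (9 wide, 4 high), joint part y +8 to +28 (about 14 wide, 10 high; grip here), bows y +20 to +59 (36 wide, 6 high). Origin: centre, on the underside. 0.066 kg. May be absent.
- thread_cone: cream thread cone, 54 diameter, 90 tall, standing at the back; bystander. Origin: centre of its foot.
- eyelet_jar: small jar with black cap, 41 diameter, 54 tall, standing at the back; bystander. Origin: centre of its foot.

How it is judged:
By the outcome, as a careful person would: the job done as asked, in the order asked, and still so for the second after the job is handed in, with the robot touching nothing.
Of screwdriver_small, bias_maker, tweezers, snips only 2 to 4 are there at a start; the rules pass over those that are not, and their reading is None.
At some moment in a run one of screwdriver_small, bias_maker, tweezers, snips may be knocked a few centimetres aside while the robot is not near it.
Once in a run the grip may slacken for a moment while it holds something.
It also fails if it takes over 210 s, if anything falls off the work surface, if the arm or the gripper's body presses on something with over 40 N, if the wrist force passes 120 N, or if a joint passes its speed limit or range.

### The arm

A 7-joint arm with a two-finger parallel gripper is mounted at the origin on a cart in front of the work surface, level with it; the furniture and walls round the work are solid. World frame = base frame: x ahead of the robot, y to its left, z up, the work surface at z = 0. Lengths are in m, angles in rad, forces in N, time in s.
With the tool pointing down it reaches from about 0.4 to 0.75 m from the base axis. Payload 19.5 kg.
Tool frame: the origin (TCP) lies midway between the tips of the shut fingers; the grasp point (between the pads) lies bot.pinch_z behind it (bot.pinch_z is the distance from the TCP to the grasp point, in m); z points along the fingers, y is the line along which they close (so a half turn about z gives the same grasp; the last joint's range is limited). The gripper opens to 85 mm and grips with 20 to 120 N. Pads are 22 mm wide; open, the fingers measure 114 mm over their backs; the gripper's body (76 mm by 85 mm) begins 54 mm behind the grasp point. The pads swing forward as they close: fully open they stand 13 mm farther back than shut.
Start: joints at [-1.231, 0.707, -0.028, 1.485, 0.022, 0.951, -0.075], TCP at [0.214, 0.534, 0.231] pointing down, gripper open.
Joint ranges: [-2.71, 2.71], [-0.32, 2.16], [-1.57, 1.52], [0, 2.45], [-1.46, 4.6], [0, 2.02], [-2.83, 2.83]. Speed limits (rad/s): [1.89, 1.89, 2.57, 2.57, 3.01, 3.01, 3.01].

### API

Orientations are given as a unit quaternion [w, x, y, z].
In Python, from rig import bot gives the robot as it stands. The module is installed in compiled form; this text tells all that it offers.
- The arm moves only by the tool carry_out, never from a script. Its argument "deltas" is text: rows parted by semicolons, each of 5 numbers parted by spaces: the shift along the world's x, y, z in m, then the turn about the world's z in rad, then the opening in per cent of the stroke, from 0 (shut) to 100 (fully open). In form: tx ty tz turn claw; .... A call has 1 to 5 rows; each row shifts and turns the commanded pose from where the row before left it; what a row does not reach is not made up. A row lasts 1/10 s, in which the tool goes at most 50 mm and 8.59 degrees, less where a joint would pass 70% of its speed; a pose out of reach is approached as far as the arm can. A call with a gripper value outside its range is refused whole. The fingers move at their own pace and stop on an object; "force" is the grip in N (left out, the last holds). Time passes only in rows, so rows that do not move let the fingers close. It gives the time, the measured TCP pose, the force, the opening and the grip force at its end, in the units of the state.
- bot.read_state(): the state, without advancing time (a new reading comes with each control period).
- bot.capture(name): name is "side" or "top"; returns (picture, depth): 420x560x3 uint8, red, green, blue; 420x560 float32, m along the optical axis (not along the pixel's ray), 0 where there is no reading.
- bot.camera_model(name): a dict with "intrinsics" (3x3 intrinsics, pixels), "dist_coeffs" ([k1, k2, p1, p2, k3] as OpenCV has them; the pictures are not rectified), "camera_from_world" (4x4, takes a point from world to camera coordinates). Camera axes: x right, y down, z forward; pixel columns grow to the right and rows downward; lengths in m; the calibration is good to about 2 mm. A picture is of the moment at which its call begins. camera_model takes no time and is no camera call.
- bot.job_done(): hands the job in; it is judged then, once.
Trained networks look in the newest picture that a camera, given by its name, has taken for a name from the list of things; names that differ only in an ending like _2 or _b are one class to them, and where a whole thing is asked for, a point or a joint stands for the part that bears it (a point fixed in the world has none). Each returns a list of dicts, best first, with "score" (0 to 1); they miss things now and then, are a little off and sometimes report something else, mostly with a low value. They report only what shows in the picture. A call takes as long as a camera call.
- bot.search_frame(camera, query): "centre" ([row, column] in pixels, amid what is visible of it).
- bot.outline_of(camera, query): "pixels" (420x560 bool, what is visible of it) and "centre" ([row, column] in pixels, amid what is visible of it).
The state is a dict: "time": time; "qpos": joint angles; "joint_velocities": joint speeds; "tau": joint torques, N m; "ee_pos": TCP position; "tcp_rot": TCP orientation; "force": force on the tool from outside, world axes, zero at the start; "ft_torque": the same for the moment, N m; "grip_width": opening from 0.0 (shut) to 1.0 (fully open); "grip_force": force on a finger pad.
Only numpy, scipy, OpenCV 4.12 (cv2) and the standard library are available. Lean on these libraries where they do the work, as an engineer would, in place of code of your own. Each camera call takes 0.05 s, during which the arm holds its last target. There are 200 camera calls.

## Working session

There is one attempt and no reset: what is moved stays moved. The work goes in short steps, Python scripts to look and compute and a tool call to move; the robot and the scene stay as the last step left them, time stands still between calls to the robot, and variables do not carry over. Pictures are saved under pics/ and viewed, at most 14 in all, crops included, and the job is handed in when it is done.

Besides the shell and the picture viewer there is one more tool, called after "Request:" in YAML: its name, and indented under it one key for each argument. carry_out: Moves the arm, as the interface text tells. Its arguments: {"type":"object","properties":{"deltas":{"type":"string"},"force":{"type":"number"}},"required":["deltas"]}

```bash
mkdir -p pics; cat > h.py <<'E'
import numpy as np, cv2
from rig import bot
def save(cam,fn):
    p,d=bot.capture(cam); cv2.imwrite('pics/'+fn,p[:,:,::-1]); return p,d
def world(cam,rc,d):
    m=bot.camera_model(cam); rc=np.atleast_2d(np.array(rc,float))
    uv=cv2.undistortPoints(rc[:,::-1].reshape(-1,1,2).copy(),np.array(m['intrinsics']),np.array(m['dist_coeffs'])).reshape(-1,2)
    z=np.array([d[int(round(r)),int(round(c))] for r,c in rc]) if getattr(d,'ndim',0)==2 else np.full(len(rc),d)
    P=np.c_[uv*z[:,None],z,np.ones(len(z))]
    return (P@np.linalg.inv(np.array(m['camera_from_world'])).T)[:,:3]
def cloud(cam,mask,d):
    rc=np.argwhere(mask&(d>0)); return rc,world(cam,rc,d)
def pix(cam,P):
    m=bot.camera_model(cam);T=np.array(m['camera_from_world'])
    r=cv2.projectPoints(np.atleast_2d(P).astype(float),cv2.Rodrigues(T[:3,:3])[0],T[:3,3],np.array(m['intrinsics']),np.array(m['dist_coeffs']))[0].reshape(-1,2)
    return r[:,::-1]
def pose(cam,q,d,verb=True):
    R=bot.outline_of(cam,q)
    out=[]
    for r in R[:2]:
        rc,W=cloud(cam,r['pixels'],d)
        if len(W)<5: out.append((r['score'],'few')); continue
        med=np.median(W,0); c=W[:,:2]-W[:,:2].mean(0); w,V=np.linalg.eigh(c.T@c)
        (cx,cy),(a,b),ang=cv2.minAreaRect((W[:,:2]*1000).astype(np.float32))
        if verb: print(q,cam,round(r['score'],2),'c',np.round(r['centre']),'med',med.round(3),'axis',np.round(np.degrees(np.arctan2(V[1,1],V[0,1])),1),'rect',np.round((cx,cy,a,b,ang),1),'z',W[:,2].min().round(3),W[:,2].max().round(3))
        out.append((r['score'],W))
    if not R: print(q,cam,'none')
    return out
E
python3 - <<'E'
from h import *
p,d=save('top','t0.png'); s,ds=save('side','s0.png')
print(bot.pinch_z,bot.read_state())
p,d=bot.capture('top')
for q in ['screwdriver_small','bias_maker','tweezers','snips','case','lid_handle','cam_post','thread_cone','eyelet_jar']: pose('top',q,d)
E
```

```text
0.0187 {'time': 0.1, 'qpos': array([-1.23071588,  0.70698606, -0.02762679,  1.48491394,  0.02202866,
        0.95089475, -0.07552659]), 'joint_velocities': array([ 8.58632568e-05,  1.04974992e-03,  2.88632187e-03, -3.17433634e-03,
        2.18960268e-04, -2.47250364e-04, -7.63068515e-04]), 'tau': array([ 2.64122871e-03, -8.84301209e+01,  1.23670422e+00, -2.36454141e+01,
        1.69763854e-02,  5.19570036e-03, -1.27674741e-05]), 'ee_pos': array([0.21415083, 0.53340288, 0.23091456]), 'tcp_rot': array([-6.44304242e-05,  1.89734915e-01,  9.81835251e-01, -4.44773266e-04]), 'force': array([-0.53996031,  0.21513704,  0.42569699]), 'ft_torque': array([ 0.04685317, -0.02763562,  0.07208675]), 'grip_force': 0.0, 'grip_width': 1.0026619609757301}
screwdriver_small top 0.56 c [262. 236.] med [0.461 0.036 0.015] axis 96.3 rect [462.3  34.   18.7  51.4   4.5] z -0.003 0.025
screwdriver_small top 0.43 c [242. 353.] med [ 0.481 -0.253  0.058] axis 176.4 rect [ 470.8 -257.4  165.5  235.7   85.5] z -0.005 0.068
bias_maker top 0.8 c [204. 196.] med [0.604 0.143 0.006] axis 93.3 rect [605.5 137.5  34.5
[... 229 characters left out ...]
 rect [513.9 135.1 107.   32.7  87.6] z -0.007 0.015
snips top 0.21 c [244. 350.] med [ 0.482 -0.253  0.058] axis 176.4 rect [ 475.6 -258.   165.3  245.4   85.7] z -0.004 0.068
case top 0.92 c [248. 352.] med [ 0.474 -0.246  0.058] axis 158.8 rect [ 474.1 -227.2  204.9  237.1   85.1] z -0.006 0.114
case top 0.31 c [203. 192.] med [0.605 0.146 0.006] axis 88.6 rect [608.8 141.6  39.6  57.   12.2] z -0.004 0.015
lid_handle top 0.89 c [246. 347.] med [ 0.481 -0.254  0.058] axis 177.0 rect [ 477.  -259.4  169.9  247.9   84.8] z -0.006 0.068
cam_post top none
thread_cone top 0.69 c [158. 230.] med [0.707 0.046 0.049] axis 105.8 rect [709.   47.4  34.7  48.1   4.6] z -0.0 0.094
eyelet_jar top none
```

View pics/t0.png

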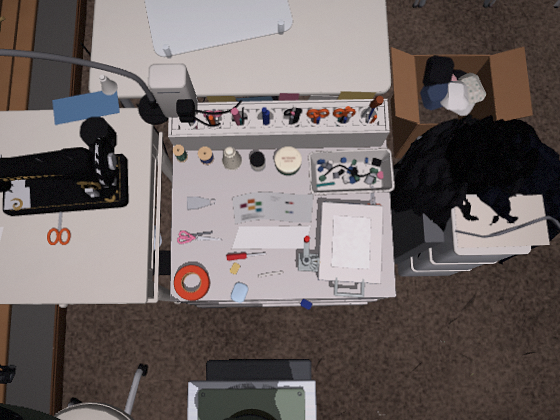

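View pics/s0.png

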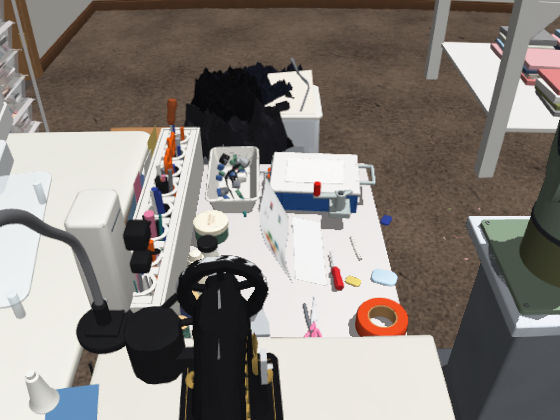

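```bash
python3 - <<'E'
from h import *
p,d=bot.capture('top')
cv2.imwrite('pics/t1.png',cv2.resize(p[130:310,160:400][:,:,::-1],None,fx=3.2,fy=3.2,interpolation=cv2.INTER_CUBIC))
rc,W=cloud('top',np.ones(d.shape,bool),d)
m=(W[:,2]>.051)&(W[:,2]<.072)&(abs(W[:,0]-.48)<.17)&(W[:,1]<-.12)&(W[:,1]>-.4)
M=np.zeros(d.shape,np.uint8);M[tuple(rc[m].T)]=1
M2=cv2.morphologyEx(M,cv2.MORPH_OPEN,np.ones((7,7),np.uint8))
k=M2[tuple(rc.T)]>0
print('lid',cv2.minAreaRect((W[k&m][:,:2]*1000).astype(np.float32)),np.median(W[k&m],0))
hsv=cv2.cvtColor(p,cv2.COLOR_RGB2HSV)
red=(((hsv[...,0]<8)|(hsv[...,0]>172))&(hsv[...,1]>150)&(hsv[...,2]>90))
kr=red[tuple(rc.T)]&(W[:,2]>.07)&(W[:,2]<.13)&(abs(W[:,1]+.1)<.12)&(W[:,0]<.65)
print('red post',W[kr].mean(0) if kr.any() else None,kr.sum(),W[kr].round(3)[:8])
h=m&(W[:,0]<.40)&~k
print('handle',h.sum(),W[h].mean(0),W[h].min(0),W[h].max(0))
for n,b in dict(folder=((.5,.62),(-.1,.08)),all=((.38,.7),(-.1,.2))).items():
  q=(W[:,0]>b[0][0])&(W[:,0]<b[0][1])&(W[:,1]>b[1][0])&(W[:,1]<b[1][1]); print(n,np.percentile(W[q][:,2],[5,50,90,99,100]))
E
```

```text
lid ((487.8851318359375, -253.00425720214844), (154.39476013183594, 197.1985321044922), 85.63538360595703) [ 0.47982661 -0.25203594  0.05846505]
red post [ 0.49041731 -0.14001589  0.10351158] 24 [[ 0.496 -0.139  0.104]
 [ 0.497 -0.142  0.103]
 [ 0.496 -0.144  0.108]
 [ 0.494 -0.137  0.106]
 [ 0.493 -0.139  0.108]
 [ 0.493 -0.142  0.108]
 [ 0.493 -0.144  0.109]
 [ 0.492 -0.135  0.102]]
handle 195 [ 0.36652366 -0.24515525  0.05811559] [ 0.35285305 -0.31988551  0.05107091] [ 0.39879193 -0.17204351  0.06631087]
folder [-0.00198227  0.00663385  0.08632526  0.10652004  0.11498114]
all [-0.00325107  0.00248778  0.03355339  0.09923863  0.11498114]
```

View pics/t1.png

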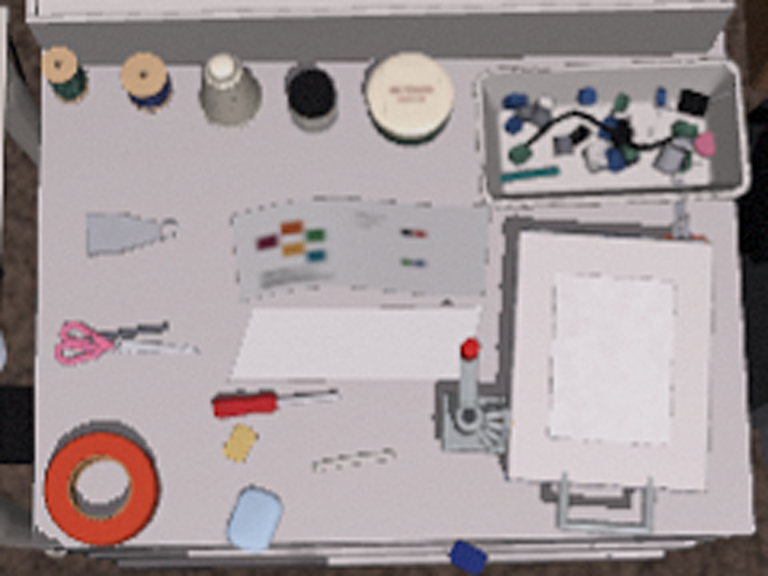

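```bash
cat >> h.py <<'E'
def casew(P,C):
    c,s=np.cos(C[2]),np.sin(C[2]); P=np.atleast_2d(np.array(P,float))/1000
    return np.c_[C[0]+c*P[:,0]-s*P[:,1],C[1]+s*P[:,0]+c*P[:,1],P[:,2]]
def handle(th,C):
    a=th+np.arctan2(5,229); r=np.hypot(229,5)
    return casew([108-r*np.cos(a),0,47+r*np.sin(a)],C)[0]
def yawnow():
    q=bot.read_state()['tcp_rot']; return (2*np.degrees(np.arctan2(q[2],q[1]))-90+90)%180-90
E
python3 - <<'E'
from h import *
p,d=bot.capture('top')
rc,W=cloud('top',np.ones(d.shape,bool),d)
m=(W[:,2]>.051)&(W[:,2]<.072)&(abs(W[:,0]-.48)<.17)&(W[:,1]<-.12)&(W[:,1]>-.4)
M=np.zeros(d.shape,np.uint8);M[tuple(rc[m].T)]=1
M2=cv2.morphologyEx(M,cv2.MORPH_OPEN,np.ones((7,7),np.uint8))
L=W[(M2[tuple(rc.T)]>0)&m][:,:2]
def edge(ax,fn):
    o=1-ax; lo,hi=L[:,o].min()+.02,L[:,o].max()-.02; bs=np.arange(lo,hi,.008)
    pts=np.array([[ (b+.004), fn(L[(L[:,o]>=b)&(L[:,o]<b+.008)][:,ax])] for b in bs])
    return np.polyfit(pts[:,0],pts[:,1],1)
for n,ax,fn in [('left',1,np.max),('right',1,np.min),('front',0,np.min),('back',0,np.max)]:
    k=edge(ax,fn); print(n,k.round(4),'yaw',np.degrees(np.arctan(k[0])*(1 if ax==1 else -1)).round(2))
yaw=np.radians(-4.0)
f=(W[:,2]>.03)&(W[:,2]<.13)&(W[:,0]>.45)&(W[:,0]<.66)&(W[:,1]>-.13)&(W[:,1]<.1)
print('folder',W[f].min(0),W[f].max(0))
for y in (-3,-3.5,-4.4):
  C=np.array([.488,-.253,np.radians(y)]); C[:2]=casew([-11,0,0],C)[0,:2]
  print(y,C.round(4),'pivot',casew([-45,110,97],C),'post',casew([5,110,97],C),'handle',handle(0,C))
E
```

```text
left [-0.093  -0.1312] yaw -5.31
right [-0.0621 -0.2985] yaw -3.55
front [0.079  0.4107] yaw -4.51
back [0.1521 0.6203] yaw -8.65
folder [ 0.45057691 -0.12985825  0.0301675 ] [0.6099292  0.04121649 0.11704465]
-3 [ 0.477  -0.2524 -0.0524] pivot [[ 0.4378337  -0.14021994  0.097     ]] post [[ 0.48776518 -0.14283674  0.097     ]] handle [ 0.3561809  -0.24609165  0.052     ]
-3.5 [ 0.477  -0.2523 -0.0611] pivot [[ 0.43881979 -0.13978645  0.097     ]] post [[ 0.48872653 -0.14283888  0.097     ]] handle [ 0.35624621 -0.24494159  0.052     ]
-4.4 [ 0.477  -0.2522 -0.0768] pivot [[ 0.44060414 -0.13902793  0.097     ]] post [[ 0.49045678 -0.14286388  0.097     ]] handle [ 0.35638904 -0.24287309  0.052     ]
```

Request:
carry_out:
  deltas: "0.0138 -0.0338 0 -0.1418 60;0.0138 -0.0338 0 -0.1418 60;0.0138 -0.0338 0 -0.1418 60;0.0138 -0.0338 0 -0.1418 60;0.0138 -0.0338 0 -0.1418 60"
  force: 40

```text
time: 1.2
ee_pos: [0.2836, 0.3632, 0.2314]
tcp_rot: [-0.0, 0.521, 0.853, 0.0]
force: [1.0, 1.3, -0.3]
grip_width: 0.6
grip_force: 0.0
```

Request:
carry_out:
  deltas: "0.0138 -0.0338 0 -0.1418 60;0.0138 -0.0338 0 -0.1418 60;0.0138 -0.0338 0 -0.1418 60;0.0138 -0.0338 0 -0.1418 60;0.0138 -0.0338 0 -0.1418 60"

```text
time: 1.7
ee_pos: [0.3526, 0.1943, 0.2314]
tcp_rot: [-0.0, 0.785, 0.62, 0.0]
force: [1.7, -0.4, -0.1]
grip_width: 0.6
grip_force: 0.0
```

Request:
carry_out:
  deltas: "0.0138 -0.0338 0 -0.1418 60;0.0138 -0.0338 0 -0.1418 60;0.0138 -0.0338 0 -0.1418 60;0.0138 -0.0338 0 -0.1418 60;0.0138 -0.0338 0 -0.1418 60"

```text
time: 2.2
ee_pos: [0.4217, 0.0252, 0.2314]
tcp_rot: [-0.0, 0.951, 0.308, 0.0]
force: [0.7, 0.7, 0.3]
grip_width: 0.598
grip_force: 0.0
```

Request:
carry_out:
  deltas: "0.0138 -0.0338 0 -0.1418 60;0.0138 -0.0338 0 -0.1418 60;0.0138 -0.0338 0 -0.1418 60;0.0138 -0.0338 0 -0.1418 60;0.0138 -0.0338 0 -0.1418 60"

```text
time: 2.7
ee_pos: [0.4907, -0.1438, 0.2314]
tcp_rot: [-0.0, 0.999, -0.041, 0.0]
force: [-0.9, 0.1, -0.1]
grip_width: 0.599
grip_force: 0.0
```

Request:
carry_out:
  deltas: "0 0 0 0 60;0 0 0 0 60"

```text
time: 2.9
ee_pos: [0.4901, -0.1427, 0.231]
tcp_rot: [-0.0, 0.999, -0.038, -0.0]
force: [-0.2, 0.5, -0.4]
grip_width: 0.605
grip_force: 0.0
```

Request:
carry_out:
  deltas: "0 0.001 -0.03 0 60;0 0 -0.03 0 60;0 0 -0.03 0 60;0 0 -0.03 0 60;0 0 -0.02 0 60"

```text
time: 3.4
ee_pos: [0.4897, -0.14, 0.0898]
tcp_rot: [-0.001, 0.999, -0.037, -0.001]
force: [-0.1, -0.2, 1.2]
grip_width: 0.6
grip_force: 0.0
```

Request:
carry_out:
  deltas: "0 0 -0.01 0 60;0 0 0 0 30;0 0 0 0 10;0 0 0 0 5;0 0 0 0 5"

```text
time: 3.9
ee_pos: [0.4908, -0.1413, 0.0822]
tcp_rot: [-0.0, 0.999, -0.038, 0.001]
force: [1.2, 0.9, 8.9]
grip_width: 0.156
grip_force: 39.2
```

```bash
python3 - <<'E'
from h import *
save('side','s1.png'); s=bot.read_state(); print(s['ee_pos'],s['force'],s['grip_width'],s['grip_force'],s['qpos'])
im=cv2.imread('pics/s1.png')[100:300,200:420]; cv2.imwrite('pics/s1c.png',cv2.resize(im,None,fx=2.7,fy=2.7))
C=(.477,-.2522,-.075); pv=casew([-45,110,97],C)[0]; print(pv)
for a in np.arange(1.57,-.01,-.157): print(a.round(3), (casew([-45+50*np.sin(a),110+50*np.cos(a),97],C)[0]*1000).round(1))
E
```

```text
[ 0.49083449 -0.14131907  0.08221296] [-0.03722602  2.51643381  9.23637005] 0.1580004744144806 39.227980971336365 [-0.02486407  0.90988568  0.46552783  1.8808329  -0.76753531  0.53631228
 -0.68057102]
[ 0.44036877 -0.13913739  0.097     ]
1.57 [ 490.2 -142.8   97. ]
1.413 [ 490.2 -135.    97. ]
1.256 [ 488.9 -127.3   97. ]
1.099 [ 486.5 -119.8   97. ]
0.942 [ 482.9 -112.8   97. ]
0.785 [ 478.3 -106.5   97. ]
0.628 [ 472.7 -101.    97. ]
0.471 [466.3 -96.4  97. ]
0.314 [459.3 -92.9  97. ]
0.157 [451.9 -90.5  97. ]
-0.0 [444.1 -89.3  97. ]
```

View pics/s1c.png

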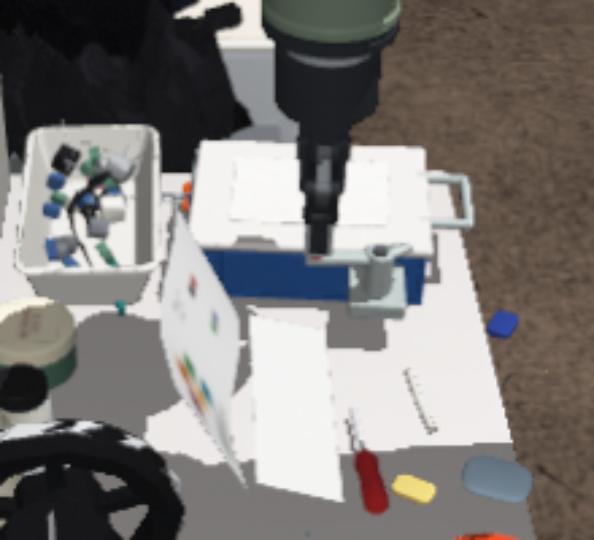

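Request:
carry_out:
  deltas: "0 0.0078 0.002 0.149 5;-0.0013 0.0077 0 0.149 5;-0.0024 0.0075 0 0.149 5;-0.0036 0.007 0 0.149 5;-0.0046 0.0063 0 0.149 5"

```text
time: 4.45
ee_pos: [0.4774, -0.1061, 0.0829]
tcp_rot: [0.001, 0.944, 0.331, -0.001]
force: [-4.1, -5.0, -18.6]
grip_width: 0.154
grip_force: 41.1
```

Request:
carry_out:
  deltas: "-0.0056 0.0055 0 0.149 5;-0.0064 0.0046 0 0.149 5;-0.007 0.0035 0 0.149 5;-0.0074 0.0024 0 0.149 5;-0.0078 0.0012 0 0.149 5"

```text
time: 4.95
ee_pos: [0.4445, -0.0907, 0.0831]
tcp_rot: [0.002, 0.759, 0.651, -0.001]
force: [27.1, -29.2, -34.5]
grip_width: 0.152
grip_force: 40.1
```

Request:
carry_out:
  deltas: "-0.001 0 0 0 5;0 0 0 0 5"

```text
time: 5.15
ee_pos: [0.4456, -0.0898, 0.0836]
tcp_rot: [0.003, 0.761, 0.649, 0.001]
force: [14.2, -12.5, -20.9]
grip_width: 0.157
grip_force: 40.1
```

Request:
carry_out:
  deltas: "0 0 0 0 50;0 0 0 0 50;0 0 0.04 0 40;0 0 0.04 0 28;-0.03 -0.04 0 0.08 28"

```text
time: 5.65
ee_pos: [0.4169, -0.1232, 0.1666]
tcp_rot: [0.002, 0.73, 0.684, 0.002]
force: [0.5, -3.7, -1.0]
grip_width: 0.278
grip_force: 0.0
```

Request:
carry_out:
  deltas: "-0.03 -0.04 0 0 28;-0.03 -0.04 0 0 28;0 -0.033 0 0 28;0 0 0 0 28;0 0 0 0 28"

```text
time: 6.15
ee_pos: [0.3529, -0.2411, 0.1634]
tcp_rot: [-0.0, 0.734, 0.679, -0.0]
force: [0.1, 0.5, -0.3]
grip_width: 0.28
grip_force: 0.0
```

```bash
python3 - <<'E'
from h import *
p,d=bot.capture('top'); s=bot.read_state(); print(s['ee_pos'],yawnow(),s['grip_width'])
C=(.477,-.2522,-.075)
for t in (0,.06): print(handle(t,C))
cv2.imwrite('pics/t2.png',cv2.resize(p[180:310,270:400][:,:,::-1],None,fx=4,fy=4,interpolation=cv2.INTER_CUBIC))
rc,W=cloud('top',np.ones(d.shape,bool),d)
k=(abs(W[:,0]-.36)<.03)&(abs(W[:,1]+.245)<.06)&(W[:,2]>.045)&(W[:,2]<.09)
print(k.sum(),W[k].mean(0) if k.any() else 0, pix('top',handle(.06,C)))
E
```

```text
[ 0.3531364  -0.24038016  0.1634104 ] -4.394498577767436 0.2779922995160221
[ 0.35634015 -0.24313351  0.052     ]
[ 0.35705005 -0.24318685  0.06572276]
0 0 [[294.41869906 348.8947913 ]]
```

View pics/t2.png

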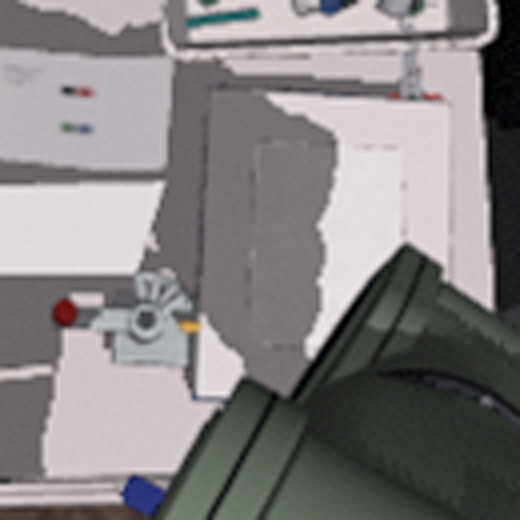

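Request:
carry_out:
  deltas: "0.004 -0.003 -0.03 0 28;0 0 -0.03 0 28;0 0 -0.03 0 28;0 0 -0.015 0 28;0 0 -0.011 0 28"

```text
time: 6.7
ee_pos: [0.3572, -0.2428, 0.0463]
tcp_rot: [-0.001, 0.733, 0.68, -0.0]
force: [-0.9, -0.2, -0.0]
grip_width: 0.283
grip_force: 0.0
```

Request:
carry_out:
  deltas: "0 0 0 0 28;0 0 0 0 5;0 0 0 0 3;0 0 0 0 0;0 0 0 0 0"
  force: 40

```text
time: 7.2
ee_pos: [0.3587, -0.2439, 0.0483]
tcp_rot: [0.001, 0.733, 0.68, 0.001]
force: [7.1, 2.6, -1.9]
grip_width: 0.089
grip_force: 29.5
```

```bash
python3 - <<'E'
from h import *
s=bot.read_state(); print(s['ee_pos'],s['force'],s['grip_width'])
C=(.477,-.2522,-.075)
T=[.06]+list(np.linspace(.06,1.68,21)[1:])
H=np.array([handle(t,C) for t in T]); D=np.diff(H,axis=0)
for i in range(0,20,5): print(';'.join('%.4f %.4f %.4f 0 0'%tuple(r) for r in D[i:i+5]),H[i+5].round(4))
E
```

```text
[ 0.35868294 -0.24385904  0.0483033 ] [ 7.0860064   2.55703478 -1.88864342] 0.08904759658934575
0.0023 -0.0002 0.0184 0 0;0.0037 -0.0003 0.0182 0 0;0.0052 -0.0004 0.0178 0 0;0.0066 -0.0005 0.0173 0 0;0.0080 -0.0006 0.0167 0 0 [ 0.3828 -0.2451  0.1542]
0.0093 -0.0007 0.0160 0 0;0.0106 -0.0008 0.0152 0 0;0.0118 -0.0009 0.0143 0 0;0.0129 -0.0010 0.0133 0 0;0.0139 -0.0010 0.0122 0 0 [ 0.4413 -0.2495  0.2253]
0.0149 -0.0011 0.0111 0 0;0.0157 -0.0012 0.0098 0 0;0.0164 -0.0012 0.0085 0 0;0.0171 -0.0013 0.0071 0 0;0.0176 -0.0013 0.0057 0 0 [ 0.5229 -0.2556  0.2675]
0.0180 -0.0014 0.0043 0 0;0.0183 -0.0014 0.0028 0 0;0.0184 -0.0014 0.0013 0 0;0.0185 -0.0014 -0.0002 0 0;0.0184 -0.0014 -0.0017 0 0 [ 0.6145 -0.2625  0.2741]
```

Request:
carry_out:
  deltas: "0.0023 -0.0002 0.0184 0 0;0.0037 -0.0003 0.0182 0 0;0.0052 -0.0004 0.0178 0 0;0.0066 -0.0005 0.0173 0 0;0.008 -0.0006 0.0167 0 0"

```text
time: 7.7
ee_pos: [0.3855, -0.2459, 0.1377]
tcp_rot: [0.002, 0.733, 0.68, 0.001]
force: [20.2, -0.7, -13.7]
grip_width: 0.082
grip_force: 39.2
```

Request:
carry_out:
  deltas: "0.0093 -0.0007 0.016 0 0;0.0106 -0.0008 0.0152 0 0;0.0118 -0.0009 0.0143 0 0;0.0129 -0.001 0.0133 0 0;0.0139 -0.001 0.0122 0 0"

```text
time: 8.2
ee_pos: [0.4428, -0.2502, 0.2083]
tcp_rot: [0.001, 0.734, 0.68, 0.001]
force: [12.2, -4.1, -18.5]
grip_width: 0.087
grip_force: 38.5
```

Request:
carry_out:
  deltas: "0.0149 -0.0011 0.0111 0 0;0.0157 -0.0012 0.0098 0 0;0.0164 -0.0012 0.0085 0 0;0.0171 -0.0013 0.0071 0 0;0.0176 -0.0013 0.0057 0 0"

```text
time: 8.7
ee_pos: [0.5233, -0.2565, 0.2509]
tcp_rot: [0.001, 0.734, 0.679, -0.0]
force: [-1.2, -3.9, -1.0]
grip_width: 0.088
grip_force: 39.7
```

Request:
carry_out:
  deltas: "0.018 -0.0014 0.0043 0 0;0.0183 -0.0014 0.0028 0 0;0.0184 -0.0014 0.0013 0 0;0.0185 -0.0014 -0.0002 0 0;0.0184 -0.0014 -0.0017 0 0"

```text
time: 9.2
ee_pos: [0.615, -0.2636, 0.257]
tcp_rot: [0.001, 0.734, 0.679, -0.0]
force: [-0.6, -3.9, 0.3]
grip_width: 0.089
grip_force: 40.8
```

Request:
carry_out:
  deltas: "0 0 0 0 0;0 0 0 0 0"

```text
time: 9.4
ee_pos: [0.6148, -0.2636, 0.2565]
tcp_rot: [0.001, 0.734, 0.679, 0.0]
force: [-0.2, -3.2, 1.2]
grip_width: 0.085
grip_force: 41.4
```

```bash
python3 - <<'E'
from h import *
save('side','s2.png');s=bot.read_state(); print(s['ee_pos'],s['force'],s['grip_width'],s['qpos'].round(2))
E
```

```text
[ 0.61470132 -0.26353319  0.25651003] [ 1.56865462 -3.46894461  2.56763292] 0.08330610915565134 [ 0.31  0.86  0.13  1.04 -0.1   1.25  0.35]
```

View pics/s2.png

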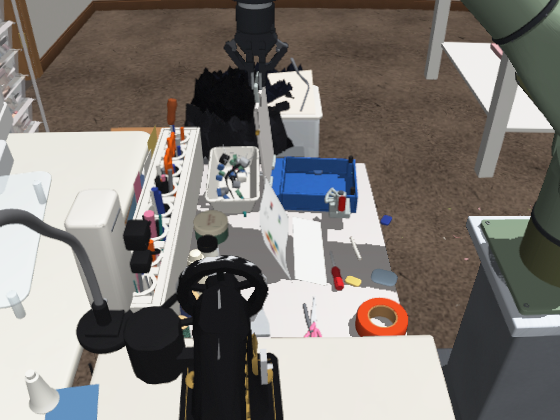

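Request:
carry_out:
  deltas: "0.004 0 0 0 0;0 0 0 0 30;0 0 0 0 30;0 0 0.025 0 30;0 0 0.035 0 30"

```text
time: 9.95
ee_pos: [0.6183, -0.2628, 0.3153]
tcp_rot: [-0.001, 0.734, 0.679, -0.0]
force: [0.7, -0.2, 0.5]
grip_width: 0.302
grip_force: 0.0
```

Request:
carry_out:
  deltas: "-0.02 0.03 0 0 60;-0.03 0.04 0 0 60;-0.03 0.04 0 0 60;-0.03 0.04 0 0 60;0 0 0 0 60"

```text
time: 10.45
ee_pos: [0.5075, -0.1107, 0.3162]
tcp_rot: [-0.002, 0.732, 0.681, 0.0]
force: [1.4, -0.7, 0.2]
grip_width: 0.598
grip_force: 0.0
```

```bash
python3 - <<'E'
from h import *
s=bot.read_state(); print(s['ee_pos'],s['force'],yawnow(),s['qpos'].round(2))
p,d=save('top','t3.png'); 
for q in ['screwdriver_small','bias_maker','tweezers','snips']: pose('top',q,d)
cv2.imwrite('pics/t3c.png',cv2.resize(p[180:310,165:365][:,:,::-1],None,fx=4,fy=4,interpolation=cv2.INTER_CUBIC))
print(handle(1.68,(.477,-.2522,-.075)))
rc,W=cloud('top',np.ones(d.shape,bool),d)
k=(W[:,2]>.2)&(W[:,2]<.3)&(W[:,0]>.55)&(W[:,0]<.66)&(abs(W[:,1]+.26)<.09); print('lid top',k.sum(),np.median(W[k],0))
E
```

```text
[ 0.50754899 -0.11069518  0.31618062] [ 1.35459493 -0.74301834  0.16400188] -4.133646146621999 [ 0.07  0.54  0.14  1.54 -0.09  1.08  0.17]
screwdriver_small top 0.57 c [258. 230.] med [0.46  0.049 0.017] axis 123.7 rect [461.5  49.5  16.6  19.4  61.3] z 0.003 0.026
bias_maker top 0.6 c [202. 193.] med [0.604 0.141 0.006] axis 91.2 rect [603.  136.4  63.9  34.5  88.3] z -0.004 0.015
tweezers top none
snips top 0.56 c [238. 190.] med [0.512 0.158 0.006] axis 85.9 rect [518.2 134.8  32.2 114.3   3.6] z -0.007 0.018
[ 0.61454044 -0.26253492  0.27409096]
lid top 695 [ 0.60660963 -0.27464143  0.23935964]
```

View pics/t3c.png

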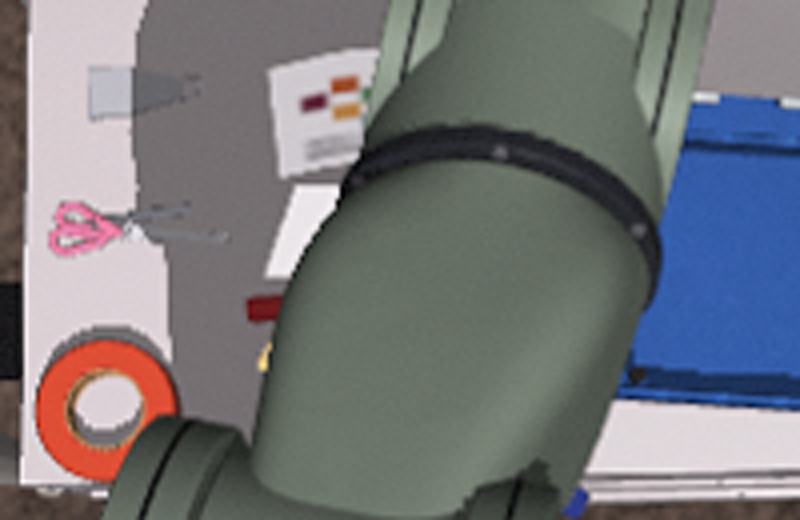

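```bash
python3 - <<'E'
from h import *
p,d=bot.capture('top')
print('joint',world('top',[[237,194.5],[236.5,193],[237,197]],d).round(4))
r=bot.outline_of('top','snips')[0]; rc,W=cloud('top',r['pixels'],d)
for y in np.arange(.07,.20,.01):
    k=abs(W[:,1]-y)<.005
    if k.any(): print(y.round(3),(W[k][:,0].min()*1000).round(),(W[k][:,0].max()*1000).round(),(np.median(W[k][:,2])*1000).round(1))
hsv=cv2.cvtColor(p,cv2.COLOR_RGB2HSV); pk=(hsv[...,0]>150)&(hsv[...,1]>70)&r['pixels']; a,P=cloud('top',pk,d); print('pink',P.min(0),P.max(0),np.median(P,0))
C=(.477,-.2522,-.075)
print('slots', casew([[38,14,0],[0,20,0],[-42,5,0]],C).round(4))
E
```

```text
joint [[0.5115 0.1447 0.0131]
 [0.5128 0.1486 0.0135]
 [0.5122 0.1389 0.0084]]
0.1 507.0 512.0 6.4
0.11 506.0 512.0 5.7
0.12 507.0 515.0 4.4
0.13 507.0 515.0 7.0
0.14 508.0 516.0 7.1
0.15 505.0 520.0 10.6
0.16 502.0 524.0 7.7
0.17 501.0 529.0 5.4
0.18 500.0 529.0 3.8
0.19 502.0 524.0 4.7
pink [ 0.49988164  0.14599317 -0.00410731] [0.5292353  0.18999805 0.01777708] [0.51326821 0.16819981 0.00658234]
slots [[ 0.5159 -0.2411  0.    ]
 [ 0.4785 -0.2323  0.    ]
 [ 0.4355 -0.2441  0.    ]]
```

Request:
carry_out:
  deltas: "0.001 0.044 0 0 50;0.001 0.044 -0.02 0 50;0.001 0.044 -0.02 0 50;0.001 0.044 -0.02 0 50;0.001 0.044 -0.03 0 50"

```text
time: 11.3
ee_pos: [0.5161, 0.1033, 0.2269]
tcp_rot: [0.0, 0.734, 0.679, 0.001]
force: [2.4, -0.2, -0.6]
grip_width: 0.5
grip_force: 0.0
```

Request:
carry_out:
  deltas: "0 0.041 -0.03 0 50;0 0 -0.04 0 50;0 0 -0.04 0 50;0 0 -0.04 0 50;0 0 -0.02 0 50"

```text
time: 11.8
ee_pos: [0.5149, 0.1414, 0.0545]
tcp_rot: [-0.001, 0.734, 0.679, -0.001]
force: [0.9, 0.1, 0.5]
grip_width: 0.505
grip_force: 0.0
```

Request:
carry_out:
  deltas: "0 0 -0.02 0 50;0 0 -0.018 0 50;0 0 -0.006 0 50;0 0 -0.003 0 50;0 0 0 0 50"

```text
time: 12.3
ee_pos: [0.5158, 0.1419, 0.0109]
tcp_rot: [0.0, 0.734, 0.679, 0.0]
force: [0.3, -0.2, 0.3]
grip_width: 0.502
grip_force: 0.0
```

Request:
carry_out:
  deltas: "-0.003 0.008 0 0 50;0 0 -0.008 0 50;0 0 0 0 50;0 0 0 0 5;0 0 0 0 2"
  force: 40

```text
time: 12.8
ee_pos: [0.5127, 0.1499, 0.0029]
tcp_rot: [0.0, 0.734, 0.679, -0.0]
force: [-1.8, 0.1, 6.8]
grip_width: 0.178
grip_force: 35.4
```

Request:
carry_out:
  deltas: "0 0 0 0 0;0 0 0 0 0;0 0 0.03 0 0;0 0 0.04 0 0;0 0 0.04 0 0"

```text
time: 13.3
ee_pos: [0.5123, 0.1498, 0.1139]
tcp_rot: [-0.0, 0.734, 0.679, -0.0]
force: [0.2, 1.2, -0.8]
grip_width: 0.057
grip_force: 40.4
```

```bash
python3 - <<'E'
from h import *
s=bot.read_state(); print(s['ee_pos'],s['force'],s['grip_width'],s['grip_force'])
p,d=save('side','s3.png'); cv2.imwrite('pics/s3c.png',cv2.resize(p[180:360,230:410][:,:,::-1],None,fx=3,fy=3))
E
```

```text
[0.51227135 0.14978297 0.1138993 ] [ 0.18125502  1.15452576 -0.75584571] 0.05695344028046664 40.352044617211504
```

View pics/s3c.png

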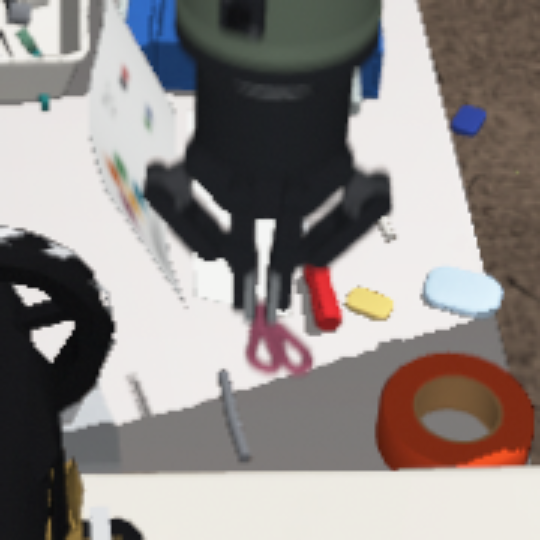

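```bash
python3 - <<'E'
from h import *
p,d=bot.capture('side')
hsv=cv2.cvtColor(p,cv2.COLOR_RGB2HSV); pk=(hsv[...,0]>150)&(hsv[...,0]<178)&(hsv[...,1]>60)
pk[:260]=0;pk[320:]=0;pk[:,:300]=0;pk[:,345:]=0
rc,W=cloud('side',pk,d)
print(len(W),W.min(0),W.max(0),np.median(W,0)); 
c=W-W.mean(0); w,V=np.linalg.eigh(c.T@c); print(V[:,2],V[:,0],np.sqrt(w/len(W)))
for y in np.arange(.13,.23,.01):
    k=abs(W[:,1]-y)<.005
    if k.any(): print(y.round(3),W[k].mean(0).round(4),k.sum())
for q in ['tweezers','snips','bias_maker','screwdriver_small']: pose('side',q,d)
s=bot.read_state();print(s['grip_width'])
E
```

```text
260 [ 0.47928287  0.04942378 -0.00106947] [0.52228293 0.19290937 0.13618601] [0.50786604 0.17417702 0.12059798]
[-0.1092481  -0.74652436 -0.65632784] [-0.6860662  -0.4211636   0.59324059] [0.0067926  0.01032993 0.02839141]
0.15 [0.5139 0.151  0.1243] 9
0.16 [0.5106 0.1618 0.1228] 54
0.17 [0.5057 0.1698 0.1199] 65
0.18 [0.5052 0.1798 0.1204] 55
0.19 [0.5066 0.1893 0.1207] 70
tweezers side none
snips side 0.55 c [289. 321.] med [0.508 0.175 0.12 ] axis 89.9 rect [506.9 125.1 135.9  44.5  85.4] z -0.001 0.128
bias_maker side 0.7 c [326. 262.] med [0.603 0.149 0.007] axis 92.2 rect [601.7 226.5  31.4 242.9   2.4] z -0.0 0.237
screwdriver_small side 0.77 c [277. 334.] med [0.463 0.046 0.016] axis 95.2 rect [462.1  40.6  15.5  52.8   2.2] z 0.0 0.02
0.051311581838256085
```

Request:
carry_out:
  deltas: "0 -0.01 0.04 0 0;0 -0.035 0.04 0 0;0 -0.038 0 0 0;0 -0.038 0 0 0;0 -0.038 0 0 0"
  force: 60

```text
time: 14.1
ee_pos: [0.5121, -0.0084, 0.1895]
tcp_rot: [-0.001, 0.734, 0.679, -0.001]
force: [0.8, -1.1, -0.1]
grip_width: 0.041
grip_force: 60.4
```

Request:
carry_out:
  deltas: "0 -0.038 0 0 0;0 -0.038 0 0 0;0 -0.038 0 0 0;0 -0.038 0 0 0;0 -0.038 0 0 0"

```text
time: 14.6
ee_pos: [0.512, -0.1984, 0.1892]
tcp_rot: [-0.001, 0.734, 0.679, -0.0]
force: [-0.4, 1.0, -0.9]
grip_width: 0.039
grip_force: 60.4
```

Request:
carry_out:
  deltas: "0.002 -0.038 0 0 0;0.001 0 0 0 0;0 0 0 0 0"

```text
time: 14.9
ee_pos: [0.5151, -0.2353, 0.1891]
tcp_rot: [-0.001, 0.734, 0.679, -0.0]
force: [0.4, 1.3, -0.6]
grip_width: 0.043
grip_force: 60.5
```

```bash
python3 - <<'E'
from h import *
p,d=bot.capture('side')
hsv=cv2.cvtColor(p,cv2.COLOR_RGB2HSV); pk=(hsv[...,0]>145)&(hsv[...,0]<178)&(hsv[...,1]>50)
rc,W=cloud('side',pk,d); k=(abs(W[:,0]-.515)<.05)&(W[:,1]<-.12)&(W[:,1]>-.32)&(W[:,2]>.1); W=W[k]
print(len(W),W.min(0),W.max(0),np.median(W,0)); 
s=bot.read_state();print(s['ee_pos'])
C=(.477,-.2522,-.075)
print(casew([[80,70,0],[80,-70,0],[-80,70,0]],C))
E
```

```text
119 [ 0.48896967 -0.24085245  0.18323491] [ 0.52182004 -0.19113045  0.19839843] [ 0.50903025 -0.20783681  0.19069202]
[ 0.51536959 -0.23430812  0.18935272]
[[ 0.56202018 -0.18839116  0.        ]
 [ 0.55153003 -0.32799759  0.        ]
 [ 0.40246997 -0.17640241  0.        ]]
```

Request:
carry_out:
  deltas: "0 -0.007 -0.03 0 0;0 0 -0.04 0 0;0 0 -0.04 0 0;0 0 -0.03 0 0;0 0 -0.02 0 0"

```text
time: 15.45
ee_pos: [0.515, -0.2402, 0.0279]
tcp_rot: [-0.001, 0.733, 0.68, -0.0]
force: [-0.2, 0.6, -0.5]
grip_width: 0.039
grip_force: 60.5
```

Request:
carry_out:
  deltas: "0 0 -0.01 0 0;0 0 -0.006 0 0;0 0 0 0 0;0 0 0 0 20;0 0 0 0 25"

```text
time: 15.95
ee_pos: [0.516, -0.242, 0.0152]
tcp_rot: [0.001, 0.734, 0.679, 0.0]
force: [0.2, -0.2, 0.5]
grip_width: 0.245
grip_force: 0.0
```

Request:
carry_out:
  deltas: "0 0 0.02 0 25;0 0 0.04 0 25;0 0 0.04 0 25;-0.01 0.03 0.04 0 50;-0.02 0.04 0.02 0 50"

```text
time: 16.45
ee_pos: [0.4865, -0.173, 0.1766]
tcp_rot: [0.002, 0.735, 0.679, 0.001]
force: [1.9, 1.1, -1.1]
grip_width: 0.5
grip_force: 0.0
```

Request:
carry_out:
  deltas: "-0.02 0.04 0 0 50;-0.02 0.04 0 0 50;0 0.04 0 0 50;0 0.04 0 0 50;0 0 0 0 50"

```text
time: 16.95
ee_pos: [0.4459, -0.0076, 0.1742]
tcp_rot: [-0.0, 0.732, 0.682, 0.001]
force: [0.1, -0.6, -0.2]
grip_width: 0.498
grip_force: 0.0
```

```bash
python3 - <<'E'
from h import *
s=bot.read_state(); print(s['ee_pos'],s['force'],yawnow())
p,d=bot.capture('top')
cv2.imwrite('pics/t4c.png',cv2.resize(p[180:310,165:395][:,:,::-1],None,fx=3.4,fy=3.4,interpolation=cv2.INTER_CUBIC))
for q in ['screwdriver_small','bias_maker','tweezers','snips']: pose('top',q,d)
p,d=bot.capture('side')
for q in ['screwdriver_small','tweezers','snips']: pose('side',q,d)
E
```

```text
[ 0.44585565 -0.00757494  0.17417055] [ 0.09992596 -0.61167322 -0.22485808] -4.02810082986619
screwdriver_small top none
bias_maker top 0.7 c [203. 193.] med [0.605 0.143 0.006] axis 91.9 rect [607.  139.5  37.2  60.6  13.1] z -0.003 0.016
tweezers top none
snips top 0.62 c [233. 340.] med [ 0.515 -0.23   0.011] axis 112.5 rect [ 519.2 -246.6   22.7   93.5   24.7] z 0.001 0.022
screwdriver_small side 0.49 c [263. 326.] med [0.478 0.002 0.015] axis 97.9 rect [478.1 -10.3  16.5  66.3   9. ] z 0.003 0.02
tweezers side none
snips side 0.64 c [124. 266.] med [ 0.602 -0.24   0.179] axis 86.8 rect [ 606.  -472.4   41.2  639.6    1.4] z 0.013 0.282
snips side 0.59 c [183. 297.] med [ 0.526 -0.27   0.01 ] axis 106.1 rect [ 523.5 -269.1   13.7   82.2   16.2] z 0.003 0.018
```

View pics/t4c.png

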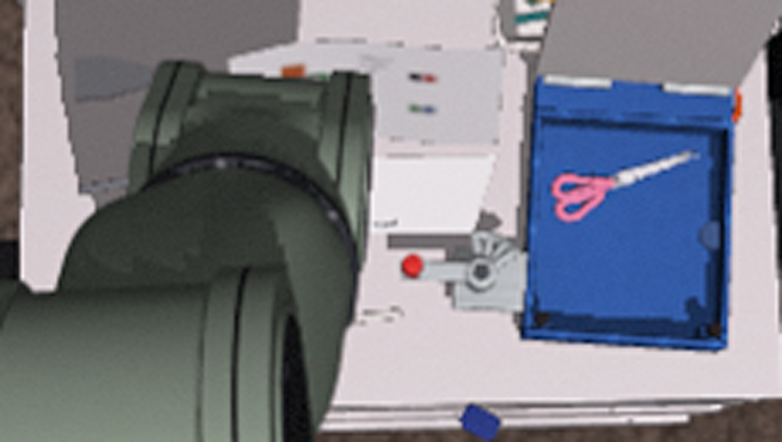

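Request:
carry_out:
  deltas: "0 -0.02 0.04 0 50;0 -0.04 0.03 0 50;0 -0.04 0 0 50;0 -0.04 0 0 50;0 -0.04 0 0 50"

```text
time: 17.9
ee_pos: [0.4454, -0.1945, 0.2438]
tcp_rot: [0.0, 0.734, 0.679, 0.0]
force: [0.6, 0.3, 0.8]
grip_width: 0.502
grip_force: 0.0
```

```bash
python3 - <<'E'
from h import *
p,d=bot.capture('top'); s=bot.read_state(); print(s['ee_pos'])
cv2.imwrite('pics/t5c.png',cv2.resize(p[180:310,165:305][:,:,::-1],None,fx=4.5,fy=4.5,interpolation=cv2.INTER_CUBIC))
for q in ['screwdriver_small','bias_maker','tweezers']: pose('top',q,d)
print(bot.search_frame('top','tweezers'))
E
```

```text
[ 0.44444435 -0.20104567  0.2437126 ]
screwdriver_small top 0.5 c [253. 254.] med [ 0.479 -0.015  0.015] axis 100.0 rect [483.  -30.8  18.5  97.6  10.5] z -0.001 0.023
bias_maker top 0.71 c [204. 194.] med [0.606 0.143 0.006] axis 90.6 rect [603.9 137.4  61.2  32.3  88.3] z -0.005 0.016
bias_maker top 0.65 c [163. 258.] med [ 0.701 -0.02   0.053] axis -161.8 rect [706.7 -19.2  40.9  37.4  17.3] z 0.004 0.064
tweezers top 0.35 c [185. 362.] med [ 0.603 -0.263  0.205] axis 119.6 rect [ 573.9 -212.3  117.9  358.6   33.9] z 0.002 0.576
[]
```

View pics/t5c.png

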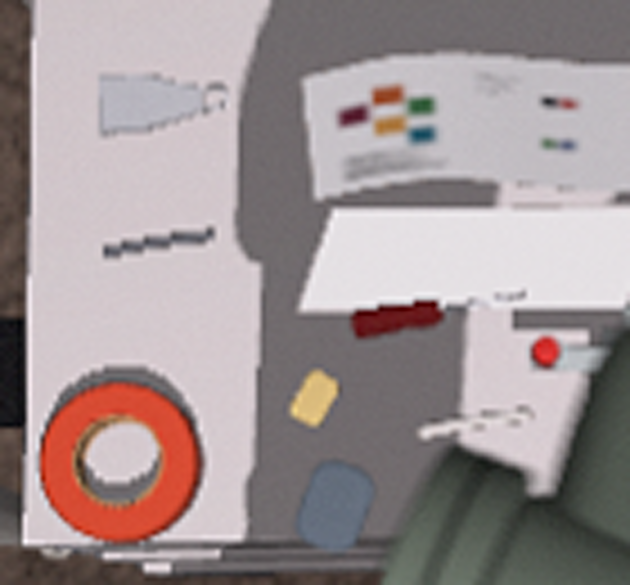

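```bash
python3 - <<'E'
from h import *
p,d=bot.capture('top')
f=lambda x,y:[180+y/4.5,165+x/4.5]
print(world('top',[f(105,251),f(160,242),f(214,234),f(420,433),f(530,412)],d).round(4))
print('screwdriver',world('top',[f(355,325),f(440,310),f(525,293)],d).round(4))
q,ds=save('side','s4.png')
P=pix('side',world('top',[f(160,242)],d)); print(P)
r,c=P[0].astype(int); a=q[r-40:r+40,c-50:c+70]; b=q[220:300,300:420]
cv2.imwrite('pics/s4c.png',cv2.resize(np.hstack([a,b])[:,:,::-1],None,fx=3.3,fy=3.3,interpolation=cv2.INTER_CUBIC))
E
```

```text
[[ 0.5156  0.1616  0.0085]
 [ 0.5215  0.1305  0.0029]
 [ 0.5257  0.099   0.0039]
 [ 0.409  -0.0203  0.0061]
 [ 0.4198 -0.0831  0.0113]]
screwdriver [[ 0.4699  0.0161  0.017 ]
 [ 0.4788 -0.0323  0.0115]
 [ 0.4893 -0.0812  0.0037]]
[[318.52581354 307.43464124]]
```

View pics/s4c.png

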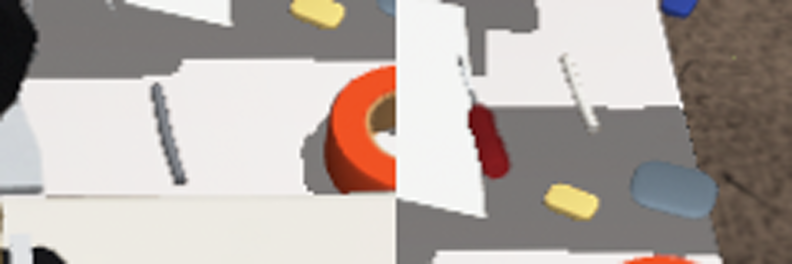

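```bash
python3 - <<'E'
from h import *
p,d=bot.capture('top')
rc,W=cloud('top',np.ones(d.shape,bool),d)
f=(W[:,0]>.48)&(W[:,0]<.64)&(W[:,1]>-.1)&(W[:,1]<.1)
for a,b in [(.02,.05),(.05,.08),(.08,.13)]:
    k=f&(W[:,2]>a)&(W[:,2]<b); print(a,k.sum(),np.percentile(W[k],[1,99],axis=0).round(3))
C=(.477,-.2522,-.075); print(casew([[-6,20,0],[-52,8,0]],C))
E
```

```text
0.02 429 [[ 0.503 -0.098  0.02 ]
 [ 0.582  0.04   0.05 ]]
0.05 458 [[ 0.573 -0.098  0.05 ]
 [ 0.597  0.04   0.08 ]]
0.08 428 [[ 0.588 -0.098  0.08 ]
 [ 0.609  0.039  0.11 ]]
[[ 0.47251546 -0.23180665  0.        ]
 [ 0.42574562 -0.24032614  0.        ]]
```

Request:
carry_out:
  deltas: "0.006 0.038 0 0.13 50;0.006 0.038 -0.01 0.13 50;0.006 0.038 -0.02 0 50;0.006 0.038 -0.03 0 50;0.007 0.0365 -0.03 0 50"

```text
time: 18.8
ee_pos: [0.4768, -0.0017, 0.153]
tcp_rot: [0.0, 0.639, 0.769, 0.0]
force: [1.8, -0.0, 0.3]
grip_width: 0.497
grip_force: 0.0
```

Request:
carry_out:
  deltas: "0 0 -0.03 0 50;0 0 -0.03 0 50;0 0 -0.03 0 50;0 0 -0.03 0 50;0 0 0 0 50"

```text
time: 19.3
ee_pos: [0.4754, -0.0033, 0.0312]
tcp_rot: [-0.002, 0.639, 0.769, -0.001]
force: [-0.5, 0.1, 0.1]
grip_width: 0.5
grip_force: 0.0
```

Request:
carry_out:
  deltas: "0 -0.009 -0.01 0 50;0 0 -0.012 0 50;0 0 -0.006 0 50;0 0 0 0 50;0 0 0 0 10"
  force: 50

```text
time: 19.8
ee_pos: [0.4769, -0.0129, 0.0059]
tcp_rot: [0.0, 0.64, 0.769, 0.0]
force: [0.6, 0.1, 0.4]
grip_width: 0.345
grip_force: 0.0
```

Request:
carry_out:
  deltas: "0 0 0 0 5;0 0 0 0 2;0 0 0.03 0 2;0 0 0.04 0 2;0 0 0.04 0 2"

```text
time: 20.3
ee_pos: [0.4764, -0.0129, 0.1172]
tcp_rot: [-0.0, 0.64, 0.769, -0.0]
force: [1.0, 0.1, -0.7]
grip_width: 0.175
grip_force: 49.2
```

Request:
carry_out:
  deltas: "0 0 0.05 0 2;0 -0.036 0.03 -0.13 2;0 -0.036 0 -0.13 2;0 -0.036 0 0 2;0 -0.036 0 0 2"

```text
time: 20.8
ee_pos: [0.4766, -0.1582, 0.1963]
tcp_rot: [0.0, 0.734, 0.679, 0.0]
force: [0.9, -0.3, -1.3]
grip_width: 0.174
grip_force: 49.2
```

Request:
carry_out:
  deltas: "0 -0.036 0 0 2;-0.003 -0.036 0 0 2;0 -0.003 0 0 2;0 0 0 0 2"

```text
time: 21.2
ee_pos: [0.4735, -0.2324, 0.1957]
tcp_rot: [-0.0, 0.734, 0.679, 0.0]
force: [1.1, 1.5, -0.7]
grip_width: 0.173
grip_force: 49.2
```

```bash
cat > chk.py <<'E'
from h import *
import sys
s=bot.read_state(); print(s['ee_pos'],s['grip_width'],yawnow())
p,d=bot.capture('side')
hsv=cv2.cvtColor(p,cv2.COLOR_RGB2HSV); red=((hsv[...,0]<8)|(hsv[...,0]>172))&(hsv[...,1]>130)&(hsv[...,2]>60)
rc,W=cloud('side',red,d); k=(np.hypot(W[:,0]-s['ee_pos'][0],W[:,1]-s['ee_pos'][1])<.09)&(abs(W[:,2]-s['ee_pos'][2])<.05); W=W[k]
if len(W): print(len(W),W.min(0),W.max(0),np.median(W,0)); print(np.polyfit(W[:,1],W[:,2],1),np.polyfit(W[:,1],W[:,0],1))
E
python3 chk.py
```

```text
[ 0.4734801  -0.23244777  0.19573494] 0.17343783925042697 -4.500632360393993
120 [ 0.46554167 -0.24362956  0.19293122] [ 0.4837134  -0.19477848  0.21712915] [ 0.47433378 -0.21239915  0.20409162]
[-0.11562523  0.17844637] [0.07811611 0.49102278]
```

Request:
carry_out:
  deltas: "0 -0.002 -0.04 0 2;0 0 -0.04 0 2;0 0 -0.04 0 2;0 0 -0.03 0 2;0 0 -0.02 0 2"

```text
time: 21.75
ee_pos: [0.4736, -0.2321, 0.0238]
tcp_rot: [-0.001, 0.733, 0.68, -0.0]
force: [-0.3, 0.2, 0.7]
grip_width: 0.173
grip_force: 49.2
```

Request:
carry_out:
  deltas: "0 0 -0.01 0 2;0 0 -0.004 0 2;0 0 0 0 2;0 0 0 0 30;0 0 0 0 32"

```text
time: 22.25
ee_pos: [0.4742, -0.2341, 0.0124]
tcp_rot: [0.001, 0.734, 0.679, 0.0]
force: [0.2, -0.2, -0.3]
grip_width: 0.318
grip_force: 0.0
```

Request:
carry_out:
  deltas: "0 0 0.02 0 32;0 0 0.04 0 32;0 0 0.04 0 32;0 0.02 0.04 0 60;0 0.04 0.04 0 60"

```text
time: 22.75
ee_pos: [0.4735, -0.1797, 0.1894]
tcp_rot: [0.001, 0.735, 0.678, 0.0]
force: [2.0, 0.8, -0.1]
grip_width: 0.596
grip_force: 0.0
```

```bash
python3 - <<'E'
from h import *
s=bot.read_state(); print(s['ee_pos'],s['force'],yawnow())
p,d=bot.capture('top')
for q in ['bias_maker','tweezers']: pose('top',q,d)
r=bot.outline_of('top','bias_maker')[0]; rc,W=cloud('top',r['pixels'],d)
for y in np.arange(.08,.19,.01):
    k=abs(W[:,1]-y)<.005
    if k.any(): print(y.round(3),(W[k][:,0].min()*1000).round(),(W[k][:,0].max()*1000).round())
p,d=bot.capture('side')
for q in ['bias_maker','screwdriver_small','snips']: pose('side',q,d)
E
```

```text
[ 0.47350086 -0.17968062  0.18937752] [ 1.97244044  0.80948597 -0.07799583] -4.600342855406993
bias_maker top 0.55 c [204. 192.] med [0.603 0.143 0.006] axis 93.9 rect [6.026e+02 1.379e+02 3.160e+01 5.790e+01 5.000e-01] z -0.001 0.015
tweezers top none
0.11 598.0 612.0
0.12 594.0 615.0
0.13 590.0 615.0
0.14 589.0 618.0
0.15 587.0 618.0
0.16 587.0 618.0
0.17 592.0 605.0
bias_maker side 0.72 c [327. 262.] med [0.603 0.148 0.007] axis 91.8 rect [6.041e+02 2.288e+02 3.130e+01 2.418e+02 6.000e-01] z -0.001 0.239
screwdriver_small side 0.66 c [188. 321.] med [ 0.472 -0.239  0.021] axis 84.0 rect [ 470.8 -245.7   65.4   16.7   84.8] z 0.005 0.026
snips side 0.62 c [183. 300.] med [ 0.521 -0.257  0.012] axis 108.5 rect [ 521.4 -264.1   12.6   74.8   15.2] z 0.006 0.018
snips side 0.34 c [176. 301.] med [ 0.512 -0.255  0.04 ] axis 158.6 rect [ 507.6 -355.1  229.9  552.7    0.9] z -0.0 0.281
```

Request:
carry_out:
  deltas: "0.014 0.036 0.02 0.1 75;0.014 0.036 0 0 75;0.014 0.036 0 0 75;0.014 0.036 0 0 75;0.014 0.036 0 0 75"

```text
time: 23.65
ee_pos: [0.5441, 0.0022, 0.2063]
tcp_rot: [-0.0, 0.699, 0.715, -0.001]
force: [0.4, -1.1, -1.1]
grip_width: 0.747
grip_force: 0.0
```

Request:
carry_out:
  deltas: "0.014 0.036 0 0 75;0.014 0.036 0 0 75;0.014 0.036 0 0 75;0.016 0.038 0 0 75;0 0 0 0 75"

```text
time: 24.15
ee_pos: [0.6022, 0.1522, 0.2052]
tcp_rot: [-0.001, 0.697, 0.717, 0.0]
force: [0.1, -0.4, 0.2]
grip_width: 0.753
grip_force: 0.0
```

Request:
carry_out:
  deltas: "0 0 -0.035 0 75;0 0 -0.035 0 75;0 0 -0.035 0 75;0 0 -0.035 0 75;0 0 -0.02 0 75"

```text
time: 24.65
ee_pos: [0.6006, 0.146, 0.0435]
tcp_rot: [-0.001, 0.699, 0.715, -0.002]
force: [0.3, 0.3, 1.2]
grip_width: 0.753
grip_force: 0.0
```

Request:
carry_out:
  deltas: "0.002 0.002 -0.02 0 65;0 0 -0.015 0 60;0 0 -0.006 0 55;0 0 0 0 55;0 0 0 0 55"

```text
time: 25.15
ee_pos: [0.6041, 0.1492, 0.0066]
tcp_rot: [0.0, 0.699, 0.715, 0.0]
force: [0.6, -0.7, -0.6]
grip_width: 0.55
grip_force: 0.0
```

Request:
carry_out:
  deltas: "0 0 -0.003 0 50;0 0 0 0 30;0 0 0 0 25;0 0 0 0 20;0 0 0 0 20"
  force: 35

```text
time: 25.65
ee_pos: [0.6041, 0.1494, 0.0035]
tcp_rot: [0.0, 0.699, 0.715, 0.0]
force: [-0.1, -1.0, 6.8]
grip_width: 0.37
grip_force: 34.5
```

Request:
carry_out:
  deltas: "0 0 0 0 20;0 0 0.02 0 20;0 0 0.03 0 20;0 0 0.04 0 20;0 0 0.04 0 20"

```text
time: 26.15
ee_pos: [0.6035, 0.1493, 0.1344]
tcp_rot: [-0.0, 0.699, 0.715, -0.0]
force: [0.4, -0.2, 0.0]
grip_width: 0.369
grip_force: 34.6
```

```bash
python3 - <<'E'
from h import *
s=bot.read_state(); print(s['ee_pos'],s['force'],s['grip_width'],s['grip_force'])
p,d=save('side','s5.png')
for q in ['bias_maker','screwdriver_small']: 
  o=pose('side',q,d)
E
```

```text
[0.60346406 0.14929824 0.13439187] [ 0.41349347 -0.15878442  0.01241723] 0.3689653682488276 34.554881947115064
bias_maker side 0.49 c [267. 263.] med [0.597 0.132 0.137] axis 101.4 rect [590.7 205.   20.6 196.8   7.6] z 0.134 0.284
screwdriver_small side 0.6 c [185. 321.] med [ 0.472 -0.238  0.021] axis 84.7 rect [ 471.9 -248.5   69.1   14.1   85. ] z 0.005 0.026
```

Request:
carry_out:
  deltas: "0 0 0.04 0 20;0 0 0.03 -0.09 20;-0.0155 -0.035 0 0 20;-0.0155 -0.035 0 0 20;-0.0155 -0.035 0 0 20"

```text
time: 26.8
ee_pos: [0.5561, 0.0433, 0.2023]
tcp_rot: [-0.0, 0.73, 0.683, -0.001]
force: [1.9, -0.1, -0.6]
grip_width: 0.367
grip_force: 34.8
```

Request:
carry_out:
  deltas: "-0.0155 -0.035 0 0 20;-0.0155 -0.035 0 0 20;-0.0155 -0.035 0 0 20;-0.0155 -0.035 0 0 20;-0.0155 -0.035 0 0 20"

```text
time: 27.3
ee_pos: [0.4787, -0.1318, 0.2023]
tcp_rot: [-0.0, 0.73, 0.683, -0.0]
force: [1.3, 0.2, -0.4]
grip_width: 0.364
grip_force: 34.8
```

Request:
carry_out:
  deltas: "-0.0155 -0.035 0 0 20;-0.0155 -0.035 0 0 20;-0.0155 -0.035 0 0 20;0 0 0 0 20"

```text
time: 27.7
ee_pos: [0.4307, -0.2399, 0.2024]
tcp_rot: [-0.0, 0.733, 0.681, -0.001]
force: [0.5, 0.6, -0.6]
grip_width: 0.37
grip_force: 34.8
```

```bash
python3 - <<'E'
from h import *
s=bot.read_state(); print(s['ee_pos'],s['force'],s['grip_width'],s['grip_force'],yawnow())
p,d=bot.capture('side')
o=pose('side','bias_maker',d)
E
```

```text
[ 0.43066067 -0.23990291  0.20241825] [ 0.47497692  0.56210465 -0.56591831] 0.3695524943743782 34.76464836392552 -4.2040477622033166
bias_maker side 0.59 c [118. 344.] med [ 0.429 -0.24   0.205] axis 81.6 rect [  305.  -1032.8  1653.6    55.8    81.9] z -0.603 0.208
```

Request:
carry_out:
  deltas: "0.0025 0.004 -0.04 0 20;0 0 -0.04 0 20;0 0 -0.04 0 20;0 0 -0.03 0 20;0 0 -0.02 0 20"

```text
time: 28.3
ee_pos: [0.4356, -0.2299, 0.0305]
tcp_rot: [-0.001, 0.73, 0.684, -0.0]
force: [0.1, -0.6, 1.0]
grip_width: 0.363
grip_force: 34.8
```

Request:
carry_out:
  deltas: "0 0 -0.012 0 20;0 0 0 0 20;0 0 0 0 42;0 0 0 0 44;0 0 0 0 44"

```text
time: 28.8
ee_pos: [0.4362, -0.2318, 0.0218]
tcp_rot: [0.001, 0.73, 0.683, 0.0]
force: [-1.0, 0.2, -0.4]
grip_width: 0.441
grip_force: 0.0
```

Request:
carry_out:
  deltas: "0 0 0.02 0 44;0 0 0.04 0 44;0 0 0.04 0 44;0 0.02 0.04 0 60;0 0.04 0.04 0 60"

```text
time: 29.3
ee_pos: [0.4355, -0.1771, 0.1987]
tcp_rot: [0.001, 0.732, 0.682, 0.0]
force: [1.0, 0.9, 1.3]
grip_width: 0.6
grip_force: 0.0
```

Request:
carry_out:
  deltas: "0 0.04 0.02 0 28;0 0.04 0 0 28;0 0.04 0 0 28;0 0.04 0 0 28;0 0 0 0 28"

```text
time: 29.8
ee_pos: [0.4357, -0.0115, 0.2168]
tcp_rot: [-0.001, 0.728, 0.685, 0.001]
force: [0.4, -0.9, -0.1]
grip_width: 0.281
grip_force: 0.0
```

```bash
python3 - <<'E'
from h import *
s=bot.read_state(); print(s['ee_pos'],s['force'],yawnow(),s['qpos'].round(2))
p,d=bot.capture('top')
cv2.imwrite('pics/t6c.png',cv2.resize(p[180:310,165:395][:,:,::-1],None,fx=3.4,fy=3.4,interpolation=cv2.INTER_CUBIC))
for q in ['bias_maker','snips','screwdriver_small','tweezers']: pose('top',q,d)
C=(.477,-.2522,-.075)
T=list(np.linspace(1.68,.06,24))
H=np.array([handle(t,C) for t in T]); D=np.diff(H,axis=0); print(H[0])
for i in range(0,23,5): print(';'.join('%.4f %.4f %.4f 0 0'%tuple(r) for r in D[i:i+5]),H[min(i+5,23)].round(4)-[0,0,.0187])
E
```

```text
[ 0.43570931 -0.01148657  0.21677453] [ 0.3713714  -0.93223791 -0.08039939] -3.454479304369343 [-0.13  0.54  0.13  1.99 -0.12  0.62  0.02]
bias_maker top 0.54 c [266. 341.] med [ 0.437 -0.24   0.012] axis 90.8 rect [ 437.6 -244.    32.3   61.2    1.3] z -0.002 0.021
bias_maker top 0.19 c [187. 363.] med [ 0.6   -0.261  0.172] axis 85.2 rect [ 635.7 -261.6  158.5  100.6   85.8] z -0.001 0.286
snips top 0.53 c [235. 340.] med [ 0.513 -0.229  0.011] axis 115.1 rect [ 518.2 -239.7   22.1   82.4   30.9] z 0.002 0.019
screwdriver_small top 0.66 c [252. 338.] med [ 0.475 -0.228  0.021] axis 85.5 rect [ 475.6 -237.7   70.6   18.2   85. ] z 0.0 0.031
tweezers top 0.72 c [256. 307.] med [ 0.448 -0.137  0.075] axis 104.2 rect [ 447.8 -127.1   41.3   84.5   23.7] z -0.001 0.11
[ 0.61454044 -0.26253492  0.27409096]
-0.0160 0.0012 0.0015 0 0;-0.0161 0.0012 0.0004 0 0;-0.0161 0.0012 -0.0007 0 0;-0.0160 0.0012 -0.0019 0 0;-0.0158 0.0012 -0.0030 0 0 [ 0.5346 -0.2565  0.2518]
-0.0156 0.0012 -0.0041 0 0;-0.0152 0.0011 -0.0052 0 0;-0.0148 0.0011 -0.0062 0 0;-0.0144 0.0011 -0.0073 0 0;-0.0138 0.0010 -0.0083 0 0 [ 0.4608 -0.251   0.2207]
-0.0132 0.0010 -0.0092 0 0;-0.0125 0.0009 -0.0101 0 0;-0.0118 0.0009 -0.0110 0 0;-0.0110 0.0008 -0.0118 0 0;-0.0101 0.0008 -0.0125 0 0 [ 0.4022 -0.2466  0.1661]
-0.0092 0.0007 -0.0132 0 0;-0.0083 0.0006 -0.0138 0 0;-0.0073 0.0005 -0.0144 0 0;-0.0062 0.0005 -0.0149 0 0;-0.0052 0.0004 -0.0153 0 0 [ 0.366  -0.2439  0.0945]
-0.0041 0.0003 -0.0156 0 0;-0.0030 0.0002 -0.0158 0 0;-0.0019 0.0001 -0.0160 0 0 [ 0.3571 -0.2432  0.047 ]
```

View pics/t6c.png

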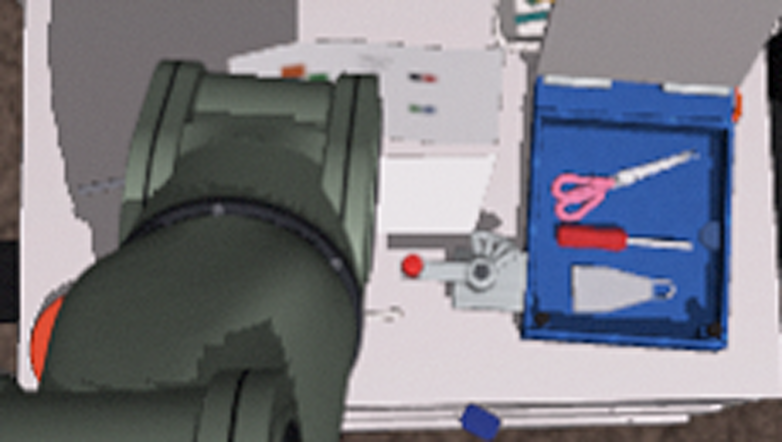

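Request:
carry_out:
  deltas: "0 0 0.04 0 40;0 0 0.04 0 40;0 0 0.035 0 40;0.026 -0.036 0 0 40;0.026 -0.036 0 0 40"

```text
time: 30.55
ee_pos: [0.4885, -0.0899, 0.3326]
tcp_rot: [0.001, 0.73, 0.683, 0.001]
force: [0.2, 0.6, 0.9]
grip_width: 0.402
grip_force: 0.0
```

Request:
carry_out:
  deltas: "0.026 -0.036 0 0 40;0.026 -0.036 0 0 40;0.026 -0.036 0 0 40;0.026 -0.036 0 0 40;0.025 -0.035 0 0 40"

```text
time: 31.05
ee_pos: [0.6148, -0.2675, 0.3313]
tcp_rot: [0.0, 0.731, 0.682, -0.0]
force: [-0.1, 0.8, -0.1]
grip_width: 0.401
grip_force: 0.0
```

Request:
carry_out:
  deltas: "0 0 0 0 40;0 0 0 0 40"

```text
time: 31.25
ee_pos: [0.6143, -0.2658, 0.3304]
tcp_rot: [-0.001, 0.731, 0.682, -0.0]
force: [-1.1, 0.8, -0.3]
grip_width: 0.399
grip_force: 0.0
```

```bash
python3 - <<'E'
from h import *
s=bot.read_state(); print(s['ee_pos'],s['force'],yawnow(),s['qpos'].round(2))
p,d=bot.capture('side')
rc,W=cloud('side',np.ones(d.shape,bool),d)
k=(abs(W[:,0]-.6)<.06)&(abs(W[:,1]+.263)<.1)&(W[:,2]>.255)&(W[:,2]<.29)
print(k.sum(),np.percentile(W[k],[2,50,98],axis=0))
E
```

```text
[ 0.61428825 -0.26581563  0.33043866] [-1.14936928  0.77741422 -0.34330696] -3.9814097509396333 [ 0.3   0.83  0.17  0.86 -0.13  1.47  0.37]
136 [[ 0.60758166 -0.29739528  0.25596871]
 [ 0.61420643 -0.24295501  0.27615386]
 [ 0.62022044 -0.22398179  0.28109771]]
```

Handle bar at x≈0.615, z≈0.275. Descend and grip.

Request:
carry_out:
  deltas: "0.001 0.003 -0.025 0 40;0 0 -0.025 0 40;0 0 -0.015 0 40;0 0 -0.009 0 40;0 0 0 0 40"

```text
time: 31.8
ee_pos: [0.6155, -0.2608, 0.2572]
tcp_rot: [-0.0, 0.73, 0.683, -0.0]
force: [-0.1, -0.2, -0.1]
grip_width: 0.403
grip_force: 0.0
```

Request:
carry_out:
  deltas: "0 0 0 0 10;0 0 0 0 0;0 0 0 0 0;0 0 0 0 0;-0.008 0.0006 0.0008 0 0"
  force: 40

```text
time: 32.3
ee_pos: [0.609, -0.2608, 0.2593]
tcp_rot: [0.001, 0.73, 0.683, 0.001]
force: [2.3, 1.5, 9.4]
grip_width: 0.09
grip_force: 39.5
```

Request:
carry_out:
  deltas: "-0.008 0.0006 0.0007 0 0;-0.0161 0.0012 0.0004 0 0;-0.0161 0.0012 -0.0007 0 0;-0.016 0.0012 -0.0019 0 0;-0.0158 0.0012 -0.003 0 0"

```text
time: 32.8
ee_pos: [0.5356, -0.2551, 0.2541]
tcp_rot: [0.0, 0.73, 0.683, 0.0]
force: [3.6, 0.8, -4.7]
grip_width: 0.084
grip_force: 39.3
```

Request:
carry_out:
  deltas: "-0.0156 0.0012 -0.0041 0 0;-0.0152 0.0011 -0.0052 0 0;-0.0148 0.0011 -0.0062 0 0;-0.0144 0.0011 -0.0073 0 0;-0.0138 0.001 -0.0083 0 0"

```text
time: 33.3
ee_pos: [0.4618, -0.2496, 0.2229]
tcp_rot: [0.0, 0.73, 0.683, 0.0]
force: [-0.5, 1.0, 2.9]
grip_width: 0.085
grip_force: 39.9
```

Request:
carry_out:
  deltas: "-0.0132 0.001 -0.0092 0 0;-0.0125 0.0009 -0.0101 0 0;-0.0118 0.0009 -0.011 0 0;-0.011 0.0008 -0.0118 0 0;-0.0101 0.0008 -0.0125 0 0"

```text
time: 33.8
ee_pos: [0.403, -0.2451, 0.1681]
tcp_rot: [-0.0, 0.73, 0.683, 0.0]
force: [3.0, 2.7, -0.5]
grip_width: 0.086
grip_force: 39.3
```

Request:
carry_out:
  deltas: "-0.0092 0.0007 -0.0132 0 0;-0.0083 0.0006 -0.0138 0 0;-0.0073 0.0005 -0.0144 0 0;-0.0062 0.0005 -0.0149 0 0;-0.0052 0.0004 -0.0153 0 0"

```text
time: 34.3
ee_pos: [0.3674, -0.2424, 0.0962]
tcp_rot: [0.0, 0.73, 0.683, 0.0]
force: [3.2, 1.4, -1.9]
grip_width: 0.086
grip_force: 39.8
```

Request:
carry_out:
  deltas: "-0.0041 0.0003 -0.0156 0 0;-0.003 0.0002 -0.0158 0 0;-0.0019 0.0001 -0.016 0 0;0 0 0 0 0;0 0 0 0 0"

```text
time: 34.8
ee_pos: [0.3586, -0.2418, 0.0491]
tcp_rot: [-0.0, 0.73, 0.683, 0.0]
force: [1.8, 5.8, 1.3]
grip_width: 0.08
grip_force: 39.3
```

Request:
carry_out:
  deltas: "0 0 0 0 28;0 0 0 0 28;0 0 0.02 0 28;0 0 0.04 0 28;0 0 0.04 0 40"

```text
time: 35.3
ee_pos: [0.3579, -0.2421, 0.1504]
tcp_rot: [-0.0, 0.731, 0.683, -0.0]
force: [0.5, 0.2, -0.1]
grip_width: 0.395
grip_force: 0.0
```

Request:
carry_out:
  deltas: "0.022 0.038 0.02 0 50;0.022 0.038 0 0 50;0.022 0.038 0 0 50;0.0205 0.038 0 0 50;0 0 0 0 50"

```text
time: 35.8
ee_pos: [0.4469, -0.0851, 0.1691]
tcp_rot: [-0.0, 0.728, 0.686, 0.001]
force: [-0.6, -0.8, -0.1]
grip_width: 0.498
grip_force: 0.0
```

```bash
python3 - <<'E'
from h import *
s=bot.read_state(); print(s['ee_pos'],s['force'],yawnow(),s['qpos'].round(2))
p,d=bot.capture('side')
hsv=cv2.cvtColor(p,cv2.COLOR_RGB2HSV); red=((hsv[...,0]<8)|(hsv[...,0]>172))&(hsv[...,1]>130)&(hsv[...,2]>60)
rc,W=cloud('side',red,d); k=(np.hypot(W[:,0]-.444,W[:,1]+.089)<.06)&(W[:,2]>.06)&(W[:,2]<.12); W=W[k]
print(len(W),W.min(0),W.max(0),np.median(W,0))
rc,W=cloud('side',np.ones(d.shape,bool),d)
k=(abs(W[:,0]-.36)<.02)&(abs(W[:,1]+.243)<.04)&(W[:,2]>.03)&(W[:,2]<.1); print('handle',k.sum(),np.median(W[k],0))
E
```

```text
[ 0.44694485 -0.08511967  0.1691345 ] [-0.55367506 -0.8115562  -0.05233448] -3.4253371176489225 [ 0.02  0.65  0.17  1.99 -0.21  0.52  0.28]
92 [ 0.43196298 -0.1375371   0.06949281] [ 0.4524968  -0.08051306  0.10766549] [ 0.44622801 -0.08486421  0.09440095]
handle 125 [ 0.36200091 -0.23184613  0.07068414]
```

Request:
carry_out:
  deltas: "-0.0015 -0.0045 -0.03 0 50;0 0 -0.03 0 50;0 0 -0.02 0 50;0 0 -0.005 0 50;0 0 0 0 50"

```text
time: 36.35
ee_pos: [0.4429, -0.0954, 0.0841]
tcp_rot: [-0.0, 0.731, 0.683, -0.0]
force: [0.4, 0.1, -0.3]
grip_width: 0.5
grip_force: 0.0
```

Request:
carry_out:
  deltas: "0 0 0 0 20;0 0 0 0 5;0 0 0 0 5;0 0 0 0 5"
  force: 50

```text
time: 36.75
ee_pos: [0.4455, -0.0949, 0.0852]
tcp_rot: [0.002, 0.73, 0.683, 0.002]
force: [7.6, -0.3, 4.3]
grip_width: 0.156
grip_force: 48.8
```

Request:
carry_out:
  deltas: "0 0 0 0 35;0 0.0055 0 0 35;0 0 0 0 35;0 0 0 0 5;0 0 0 0 5"

```text
time: 37.25
ee_pos: [0.4457, -0.0889, 0.0845]
tcp_rot: [0.002, 0.73, 0.683, 0.002]
force: [12.8, 3.8, 4.5]
grip_width: 0.148
grip_force: 48.8
```

Request:
carry_out:
  deltas: "0 0 0 0 5"

```text
time: 37.35
ee_pos: [0.4457, -0.0889, 0.0845]
tcp_rot: [0.002, 0.73, 0.683, 0.002]
force: [12.6, 3.4, 4.3]
grip_width: 0.152
grip_force: 48.8
```

Reverse the arc, clockwise, to home.

Request:
carry_out:
  deltas: "0.0078 -0.0012 0 -0.149 5;0.0074 -0.0024 0 -0.149 5;0.007 -0.0035 0 -0.149 5;0.0064 -0.0046 0 -0.149 5;0.0056 -0.0055 0 -0.149 5"

```text
time: 37.85
ee_pos: [0.4793, -0.1049, 0.0845]
tcp_rot: [-0.0, 0.93, 0.368, 0.002]
force: [6.2, 10.1, 7.4]
grip_width: 0.147
grip_force: 49.2
```

Request:
carry_out:
  deltas: "0.0046 -0.0063 0 -0.149 5;0.0036 -0.007 0 -0.149 5;0.0024 -0.0075 0 -0.149 5;0.0013 -0.0077 0 -0.149 5;0 -0.0078 0 -0.149 5"

```text
time: 38.35
ee_pos: [0.4928, -0.1415, 0.0848]
tcp_rot: [-0.001, 1.0, 0.005, 0.003]
force: [19.1, 10.5, 3.9]
grip_width: 0.151
grip_force: 49.0
```

Request:
carry_out:
  deltas: "0 -0.002 0 0 5;0 0 0 0 5;0 0 0 0 5"

```text
time: 38.65
ee_pos: [0.4922, -0.1445, 0.0848]
tcp_rot: [0.0, 1.0, 0.007, 0.003]
force: [17.4, 3.1, 4.0]
grip_width: 0.152
grip_force: 49.8
```

Request:
carry_out:
  deltas: "0 0 0 0 40;0 0 0 0 50;0 0 0.03 0 50;0 0 0.04 0 50;0 0 0.04 0 50"

```text
time: 39.15
ee_pos: [0.4886, -0.1447, 0.1952]
tcp_rot: [-0.0, 1.0, 0.006, -0.001]
force: [0.4, 0.4, 0.3]
grip_width: 0.501
grip_force: 0.0
```

Request:
carry_out:
  deltas: "0 0.03 0.04 0 50;-0.01 0.04 0 0 50;-0.01 0.04 0 0 50;-0.01 0.04 0 0 50;-0.01 0.04 0 0 50"

```text
time: 39.65
ee_pos: [0.4485, 0.0468, 0.234]
tcp_rot: [-0.0, 1.0, 0.007, -0.0]
force: [0.1, 0.5, -0.3]
grip_width: 0.5
grip_force: 0.0
```

```bash
python3 - <<'E'
from h import *
s=bot.read_state(); print(s['ee_pos'],s['force'])
p,d=bot.capture('top')
cv2.imwrite('pics/t7c.png',cv2.resize(p[140:310,165:400][:,:,::-1],None,fx=3.3,fy=3.3,interpolation=cv2.INTER_CUBIC))
rc,W=cloud('top',np.ones(d.shape,bool),d)
hsv=cv2.cvtColor(p,cv2.COLOR_RGB2HSV)
red=(((hsv[...,0]<8)|(hsv[...,0]>172))&(hsv[...,1]>150)&(hsv[...,2]>90))
kr=red[tuple(rc.T)]&(W[:,2]>.07)&(W[:,2]<.13)&(abs(W[:,1]+.1)<.12)&(W[:,0]<.65)
print('post',W[kr].mean(0),kr.sum())
m=(abs(W[:,1]+.253)<.06)&(W[:,0]>.4)&(W[:,0]<.57)&(W[:,2]>.04)&(W[:,2]<.09)
print('lid plane',np.linalg.lstsq(np.c_[W[m][:,:2],np.ones(m.sum())],W[m][:,2],rcond=None)[0],np.median(W[m][:,2]))
E
```

```text
[0.44850276 0.04682939 0.23398434] [ 0.06019655  0.52263263 -0.31286306]
post [ 0.49048362 -0.14384745  0.10220395] 26
lid plane [-0.00106365 -0.00060867  0.0591449 ] 0.058725353013536985
```

View pics/t7c.png

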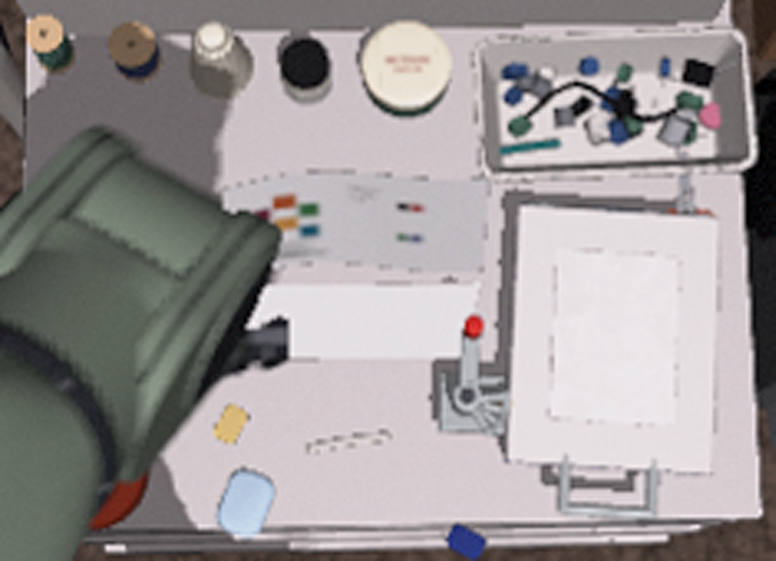

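```bash
python3 -c "
from rig import bot
print(bot.job_done())"
```

```text
the job is handed in; nothing more can be done
None
```

The job is handed in: the snips, screwdriver and bias tape maker (no tweezers were found) lie in the case, and at the last look the lid was level, the cam lever fully home and the other things undisturbed.

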